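# Dip-gauge check on the bench vacuum pump

### The job

Take a dip-gauge check of the blue vacuum pump: lift the orange-handled gauge rod out of its grey cradle, push it into the pump's sloping steel dip tube until the collar stops against the tube's mouth, and draw it straight out again. Then hold it up for reading, with the rod level and its tip about 15 cm above the dot in the middle of the white card, and finish while still holding it there, at rest. Leave everything else on the bench where it is.

Things in the scene. Friction and masses are not known exactly. Their poses are not given: they have to be found in the camera images.
- gauge: loose gauge rod, 185 mm long, about 80 g, lying level at the start. Origin mid grip (60 mm above the bench), +x to the tip, +z up as it lies. Orange grip block, 16 wide (y), 18 high (z), x -28 to +28 mm; square tail 10x10 to -57; neck, 10 thick, to +51; round collar, 32 across, +51 to +58; ringed shaft, 9.6 across, to the tip at +128. Centre of mass x about +15
- gauge_tip (a point): end of the gauge's shaft, on its axis, 128 mm along +x from the gauge's origin; the last 6 mm taper from 9.6 to 4.4 mm in diameter
- gauge_collar (a point): centre of the collar's face on the tip side (58 mm along +x from the gauge's origin); it comes against the tube's mouth
- cradle: fixed grey cradle: plate 180x60x8 mm, two posts 36 mm wide with open-topped slots 14 mm wide (floor 55 mm, post tops 68 mm up) that carry the rod; the gauge lifts straight up. Origin on the bench below the gauge's grip (up to 6 mm off), +x towards the gauge's tip. Posts, 9 mm thick, at x -43 (tail) and +86 mm (shaft); clear under the grip
- dip_tube: fixed steel dip tube of the pump. Origin at the centre of its mouth, 115 mm above the bench; +x runs down the bore towards the blue case, 30 degrees below level. Outside diameter 29 mm at the mouth, 21 mm further in. The mouth is a funnel, 21 mm wide at the rim, narrowing within 16 mm to a 13 mm bore; 81 mm deep in all, deeper than the shaft is long
- pump: the fixed bench vacuum pump, 10 cm wide and about 12 cm high at the case (13 cm at its top fittings): blue case and, behind it, grey finned motor. Origin on the bench directly below the tube's mouth, +x level, from the mouth towards the case (case from x = 72 to 158 mm, motor to 261 mm, base plate from 37 to 273 mm)
- card: the fixed white reading card, 90x90x3 mm, flat on the bench, with a black ring and a black dot in its middle. Origin on the bench under the dot
- cryo_box: loose bystander: blue-lidded card box, 134x134x50 mm, origin under its centre
- petri_dish: loose bystander: clear dish, 64 mm in diameter, 16 mm high, origin under its centre
- timer: loose bystander: white timer, 62x66x18 mm, origin under its centre
- amber_vial: loose bystander: brown vial with black cap, 30 mm in diameter, 62 mm high, origin under its centre
- dropper: loose bystander: white bottle with red nozzle, 25 mm in diameter, 78 mm high, origin under its centre
- beaker: loose bystander: small clear beaker, 41 mm in diameter, 34 mm high, origin under its centre
Mind the look-alikes: they are no part of the job. There is more than one size of the gauge; the job needs the largest.

How it is judged:
On the way, in this order (a step that is already met when the one before it is completed fails the run):
1. the gauge is in the dip tube, its collar against the mouth (within 4 mm), rod and tube in line (within 5 degrees), held by the gripper (distance between gauge_collar and dip_tube below 0.004 m and angle between the x axis of gauge and the x axis of dip_tube, either way round below 0.09 rad and x of gauge_tip in the frame of dip_tube above 0.064 m and contact force between the fingers and gauge above 1 N), for 0.2 s.
2. the gauge is drawn out of the tube, its tip clear of the mouth by more than 10 mm, still in line with the tube (within 10 degrees and 12 mm of its axis) and held (x of gauge_tip in the frame of dip_tube between -0.08 and -0.01 m and y of gauge_tip in the frame of dip_tube between -0.012 and 0.012 m and z of gauge_tip in the frame of dip_tube between -0.012 and 0.012 m and angle between the x axis of gauge and the x axis of dip_tube, either way round below 0.175 rad and contact force between the fingers and gauge above 1 N), for 0.02 s.
At the end, for the whole second after the job is handed in: the gauge is held in the gripper (more than 1 N), touching neither pump nor cradle, level within 8 degrees, its tip within 30 mm sideways of the card's middle and 100 to 200 mm above the bench, at rest (below 30 mm/s) (horizontal distance between gauge_tip and card below 0.03 m and height (world z) of gauge_tip between 0.1 and 0.2 m and angle between gauge's own x axis and vertical between 1.4308 and 1.7108 rad and contact force between the fingers and gauge above 1 N and linear speed of gauge below 0.03 m/s and contact force between gauge and pump below 0.1 N and contact force between gauge and cradle below 0.1 N); the arm keeps its last pose, push and grip.
It fails at once if a bystander is moved by more than 20 mm (distance of any of cryo_box, petri_dish, timer, amber_vial, dropper, beaker from where it was at the start of the episode above 0.02 m).
It also fails if it takes over 51 s, if anything falls off the work surface, if the arm or the gripper's body presses on something with over 40 N, if the wrist force passes 120 N, or if a joint passes its speed limit or range.

### The arm

A 7-joint arm with a two-finger parallel gripper is mounted at the origin on a cart in front of the work surface, level with it; the furniture and walls round the work are solid. World frame = base frame: x ahead of the robot, y to its left, z up, the work surface at z = 0. Lengths are in m, angles in rad, forces in N, time in s.
With the tool pointing down it reaches from about 0.4 to 0.925 m from the base axis. Payload 5.6 kg.
Tool frame: the origin (TCP) lies between the finger pads; the fingertips stand 19 mm ahead of it and the grasp point (between the pads) is the TCP; z points along the fingers, y is the line along which they close (so a half turn about z gives the same grasp; the last joint's range is limited). The gripper opens to 85 mm and grips with 20 to 120 N. Pads are 22 mm wide; open, the fingers measure 114 mm over their backs; the gripper's body (76 mm by 85 mm) begins 54 mm behind the grasp point. The pads swing forward as they close: fully open they stand 13 mm farther back than shut.
Start: joints at [-0.043, 0.468, -0.012, 1.603, 0.006, 1.071, -0.056], TCP at [0.65, -0, 0.222] pointing down, gripper open.
Joint ranges: [-2.53, 2.53], [-0.31, 2.02], [-1.57, 1.55], [0.28, 2.44], [-1.29, 4.43], [0.15, 1.84], [-2.92, 2.92]. Speed limits (rad/s): [2.57, 2.57, 3.14, 3.14, 3.14, 3.14, 3.14].

### API

Orientations are given as a 3x3 rotation matrix whose columns are the frame's x, y, z axes.
In Python, from bench import * gives the robot as it stands.
- The arm moves only by the shell command python3 -m crank 'ROWS' [FORCE]. ROWS is text: rows parted by semicolons, each of 5 numbers parted by spaces: the closure, from 0 (fully open) to 1 (shut), then the shift along the tool's x, y, z in m, then the turn about the tool's z in degrees. A call has 1 to 8 rows; each row shifts and turns the commanded pose from where the row before left it, along the tool's axes as they then stand; what a row does not reach is not made up. A row lasts 1/12 s, in which the tool goes at most 41.7 mm and 7.16 degrees, less where a joint would pass 70% of its speed; a pose out of reach is approached as far as the arm can. A call is refused whole if a number of a shift passes 0.0417 or a number of a turn 7.16, either way. A call with a gripper value outside its range is refused whole. The fingers move at their own pace and stop on an object; FORCE is the grip in N (left out, the last holds). Time passes only in rows, so rows that do not move let the fingers close. It gives the time, the measured TCP pose, the force, the opening and the grip force at its end, in the units of the state.
- read_state(): the state, without advancing time (a new reading comes with each control period).
- capture(name): name is "scene" or "side" or "wrist"; returns the picture (420x560x3 uint8, blue, green, red); there is no depth.
- camera_params(name): a dict with "vertical_fov" (degrees; the focal length in pixels is half the picture's height over the tangent of half this angle, whatever the lens; pixels are square), "cx", "cy" (the principal point, pixels), "R" (3x3) and "t" (3): a world point X has camera coordinates R X + t; the wrist camera has in their place "hand_eye" (4x4, takes a point from camera to tool coordinates, whose origin is the TCP and whose axes are the flange's). Camera axes: x right, y down, z forward; pixel columns grow to the right and rows downward; lengths in m; the calibration is good to about 2 mm. A picture is of the moment at which its call begins: read the wrist's pose just before it. camera_params takes no time and is no camera call.
- job_done(): hands the job in; it is judged then, once.
Trained networks look in the newest picture that a camera, given by its name, has taken for a name from the list of things; names that differ only in an ending like _2 or _b are one class to them, and where a whole thing is asked for, a point or a joint stands for the part that bears it (a point fixed in the world has none). Each returns a list of dicts, best first, with "p" (0 to 1); they miss things now and then, are a little off and sometimes report something else, mostly with a low value. They report only what shows in the picture. A call takes as long as a camera call. They do not tell look-alikes from the thing itself.
- find_in(camera, target): "position" ([x, y, z] in m, in the coordinates of the camera as it stood for that picture, good to about 4 mm: the middle of the surface that is visible of it).
- mark_of(camera, target): "position" ([x, y, z] in m, in the coordinates of the camera as it stood for that picture, good to about 4 mm: a listed point, or the origin of a listed thing).
The state is a dict: "t": time; "joints": joint angles; "dq": joint speeds; "joint_efforts": joint torques, N m; "tcp_pos": TCP position; "ee_rot": TCP orientation; "contact_force": force on the tool from outside, world axes, zero at the start; "torque": the same for the moment, N m; "width": opening from 0.0 (shut) to 1.0 (fully open); "gripper_force": force on a finger pad.
Only numpy, scipy, OpenCV 4.12 (cv2) and the standard library are available. Lean on these libraries where they do the work, as an engineer would, in place of code of your own. Each camera call takes 0.05 s, during which the arm holds its last target. There are 200 camera calls.

## Working session

There is one attempt and no reset: what is moved stays moved. The work goes in short steps, Python scripts to look and compute and a shell command to move; the robot and the scene stay as the last step left them, time stands still between calls to the robot, and variables do not carry over. Pictures are saved under pics/ and viewed, at most 10 in all, crops included, and the job is handed in when it is done.

```bash
mkdir -p pics; cat > h.py <<'E'
from bench import *
import numpy as np, cv2
def cam2w(name,p,s=None):
    c=camera_params(name); p=np.array(p)
    if name=="wrist":
        s=s or read_state(); H=np.array(c["hand_eye"]); q=H[:3,:3]@p+H[:3,3]
        return np.array(s["ee_rot"])@q+np.array(s["tcp_pos"])
    return np.array(c["R"]).T@(p-np.array(c["t"]))
def proj(name,X,s=None):
    c=camera_params(name)
    if name=="wrist":
        s=s or read_state(); H=np.array(c["hand_eye"]); q=np.array(s["ee_rot"]).T@(np.array(X)-np.array(s["tcp_pos"]))
        q=H[:3,:3].T@(q-H[:3,3])
    else: q=np.array(c["R"])@np.array(X)+np.array(c["t"])
    f=210/np.tan(np.radians(c["vertical_fov"])/2)
    return np.array([c["cx"]+f*q[0]/q[2],c["cy"]+f*q[1]/q[2]])
def ray(name,uv,z,s=None):
    "world point on pixel ray at height z"
    c=camera_params(name); f=210/np.tan(np.radians(c["vertical_fov"])/2)
    d=np.array([(uv[0]-c["cx"])/f,(uv[1]-c["cy"])/f,1.])
    o=cam2w(name,[0,0,0],s); e=cam2w(name,d,s)-o
    return o+e*(z-o[2])/e[2]
E
python3 - <<'E'
from h import *
np.set_printoptions(precision=4,suppress=True)
s=read_state(); print(s)
for n in("scene","side"):
    cv2.imwrite(f"pics/{n}0.png",capture(n)); 
    for t in("gauge","gauge_tip","cradle","dip_tube","pump","card"):
        for r in mark_of(n,t)[:4]: print(n,t,round(r["p"],2),cam2w(n,r["position"]),proj(n,cam2w(n,r["position"])))
print(read_state()["t"])
E
```

```text
{'t': 0.0, 'joints': array([-0.043 ,  0.4684, -0.0116,  1.6036,  0.006 ,  1.0714, -0.0564]), 'dq': array([ 0.0005,  0.0004,  0.0013, -0.0003,  0.0004,  0.0014, -0.0011]), 'joint_efforts': array([ -0.0002, -53.2374,   0.0212, -25.1299,   0.0114,   0.0077,
        -0.    ]), 'tcp_pos': array([ 0.6494, -0.0001,  0.2206]), 'ee_rot': array([[ 0.0001,  1.    , -0.0018],
       [ 1.    , -0.0001, -0.0001],
       [-0.0001, -0.0018, -1.    ]]), 'contact_force': array([ 0.2888, -0.6662, -1.0057]), 'torque': array([-0.084 , -0.0317,  0.0155]), 'gripper_force': 0.0, 'width': 0.9988538477651451}
scene gauge 0.71 [0.2132 0.3922 0.0048] [316.0751 300.0224]
scene gauge 0.7 [0.534  0.2863 0.0634] [251.1268 210.9086]
scene gauge 0.6 [0.4016 0.3026 0.0058] [281.819  247.3029]
scene gauge_tip 0.74 [0.3163 0.2535 0.016 ] [314.9267 248.9637]
scene gauge_tip 0.58 [0.2942 0.4457 0.0167] [280.4473 294.6948]
scene gauge_tip 0.54 [0.5457 0.1579 0.0645] [274.6177 187.0938]
scene cradle 0.71 [ 0.5249  0.2846 -0.0017] [254.2699 226.7511]
scene cradle 0.65 [ 0.5533 -0.1643 -0.0029] [327.8006 154.4487]
scene dip_t
[... 467 characters left out ...]
[251.2155 239.1733]
side gauge 0.72 [0.7154 0.0932 0.0029] [194.7017 213.5846]
side gauge 0.28 [0.5351 0.2237 0.0615] [252.8218 224.0779]
side gauge_tip 0.82 [0.538  0.1574 0.0635] [255.4475 209.3968]
side gauge_tip 0.61 [0.315  0.2581 0.0174] [344.3932 252.5514]
side gauge_tip 0.57 [0.2952 0.4412 0.0197] [356.6891 305.424 ]
side cradle 0.58 [ 0.5301  0.2871 -0.0023] [251.8707 261.5628]
side dip_tube 0.47 [ 0.5515 -0.1646  0.1175] [265.2406 140.7316]
side dip_tube 0.33 [ 0.5515 -0.1668  0.0072] [265.8454 173.1342]
side pump 0.9 [ 0.5498 -0.1699  0.0055] [266.5152 173.2308]
side pump 0.4 [ 0.4772  0.0218 -0.0006] [284.0526 205.8788]
side card 0.9 [0.4761 0.0212 0.    ] [284.4775 205.5969]
0.7
```

View pics/scene0.png

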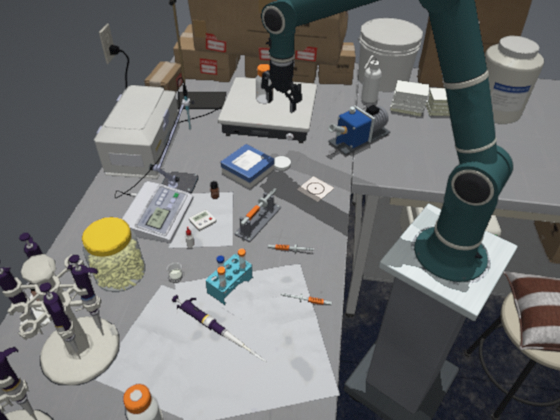

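```bash
python3 - <<'E'
from h import *
im=cv2.imread("pics/side0.png"); cv2.imwrite("pics/side_crop.png",cv2.resize(im[100:340,140:460],None,fx=2.5,fy=2.5,interpolation=cv2.INTER_CUBIC))
E
```

```text
(no output)
```

View pics/side_crop.png

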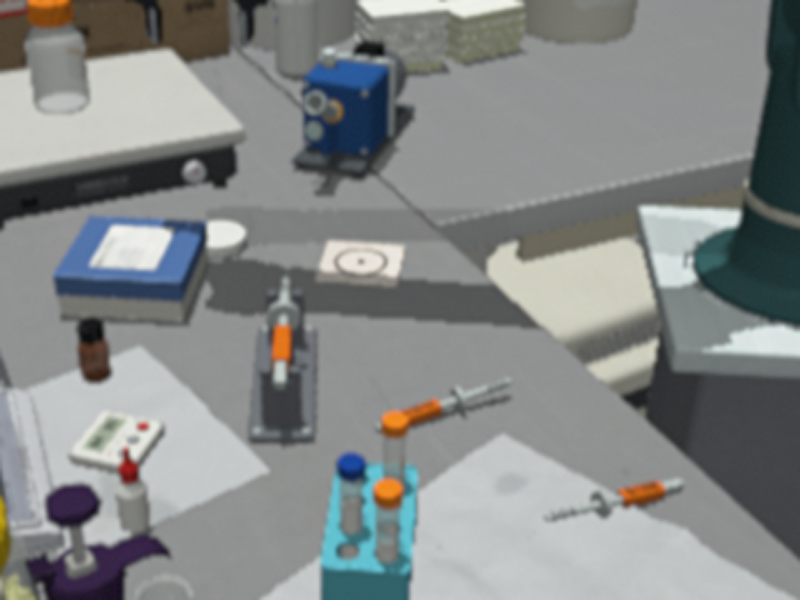

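Candidates for the gauge, in scene pixels: the one in the cradle (258,207), a smaller one on the bench (291,248) and another on the paper (307,298). The cradle one fits the description: level at 60 mm height and largest. The side crop confirms it lies in the grey cradle's slots, tip towards the card. Its cradle and box/dish neighbours are seen too.

```bash
python3 -m crank '0 0.036 -0.0146 0 0;0 0.036 -0.0146 0 0;0 0.036 -0.0146 0 0;0 0.036 -0.0146 0 0;0 0.036 -0.0146 0 0;0 0.036 -0.0146 0 0;0 0.036 -0.0146 0 0;0 0.036 -0.0146 0 0' 30; python3 - <<'E'
from h import *
np.set_printoptions(precision=4,suppress=True)
import json
s=read_state(); cv2.imwrite("pics/w1.png",capture("wrist"))
print(s["tcp_pos"],s["ee_rot"].tolist())
for t in("gauge","gauge_tip","gauge_collar","cradle","cryo_box"):
    for r in mark_of("wrist",t)[:2]:
        X=cam2w("wrist",r["position"],s); print(t,round(r["p"],2),X,proj("wrist",X,s))
print([ (p,proj("wrist",p,s)) for p in [(0.532,0.288,0.06),(0.541,0.158,0.06)]])
E
```

```text
t: 1.37
tcp_pos: [0.5323, 0.2896, 0.2219]
ee_rot: [[0.0, 1.0, 0.001], [1.0, -0.0, 0.0], [0.0, 0.001, -1.0]]
contact_force: [1.0, 0.8, -0.4]
width: 0.996
gripper_force: 0.0
[0.5323 0.2896 0.2219] [[0.00019399935901922397, 0.9999998259772325, 0.0005571442842116959], [0.9999999545550357, -0.0001941278951898467, 0.0002306605448082842], [0.00023076866191525244, 0.0005570995108945087, -0.9999998181929634]]
gauge 0.81 [0.4025 0.3025 0.0061] [163.6717 167.044 ]
gauge 0.77 [0.5284 0.2861 0.0608] [277.923  193.4941]
gauge_tip 0.95 [0.3146 0.2613 0.0145] [ 85.7791 205.2691]
gauge_tip 0.81 [0.5395 0.1626 0.063 ] [288.7777 307.4531]
gauge_collar 0.95 [0.5301 0.2302 0.0611] [279.7978 247.6799]
gauge_collar 0.82 [0.366  0.2836 0.0136] [129.7333 185.4103]
cradle 0.84 [0.5259 0.2832 0.0001] [276.2231 183.0506]
cryo_box 0.19 [0.5271 0.2843 0.0017] [277.2616 182.4712]
[((0.532, 0.288, 0.06), array([281.6792, 191.4028])), ((0.541, 0.158, 0.06), array([290.1312, 309.596 ]))]
```

View pics/w1.png

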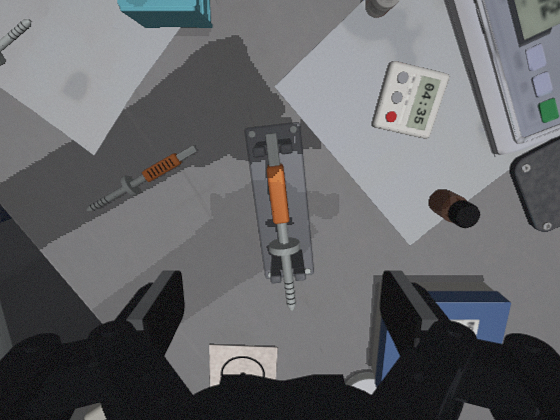

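The wrist view shows the gauge in the cradle, its tail at (271,136), orange grip centre about (278,195), and tip at (292,309). The box, vial and timer are clear of the jaws, and the cradle gauge is the largest one.

```bash
python3 - <<'E'
from h import *
np.set_printoptions(precision=4,suppress=True)
s=read_state()
a=ray("wrist",(271,136),.063,s);b=ray("wrist",(292,309),.06,s);g=ray("wrist",(278,195),.069,s)
u=(b-a)[:2];L=np.linalg.norm(u);u/=L
print(a,b,g,L,u,np.degrees(np.arctan2(u[0],-u[1])), b[:2]-.128*u)
# tool turn +th about tool z: x_tool -> rotates x toward y_tool (=world +x). rod -dir=(−ux,−uy) in tool (x=wy,y=wx)
print("turn",np.degrees(np.arctan2(-u[0],-u[1])))
for uv in[(385,275),(375,320)]: print(ray("wrist",uv,.05,s))
E
```

```text
[0.5241 0.3368 0.063 ] [0.5444 0.1555 0.06  ] [0.5302 0.2835 0.069 ] 0.18250667080324784 [ 0.1112 -0.9938] 6.383041310373254 [0.5301 0.2827]
turn -6.383041310373254
[0.6437 0.1903 0.05  ]
[0.6374 0.1346 0.05  ]
```

```bash
python3 -m crank '0 -0.0056 -0.0023 0.03 -6.4;0 0 0 0.035 0;0 0 0 0.035 0;0 0 0 0.035 0;0 0 0 0.027 0;0 0 0 0 0;0.6 0 0 0 0;0.8 0 0 0 0' 20;python3 -m crank '1 0 0 0 0;1 0 0 0 0;1 0 0 0 0;1 0 0 0 0;1 0 0 0 0;1 0 0 0 0' 20
```

```text
t: 2.33
tcp_pos: [0.5327, 0.282, 0.0612]
ee_rot: [[-0.11, 0.994, 0.002], [0.994, 0.11, 0.001], [0.001, 0.002, -1.0]]
contact_force: [-0.6, 0.4, 0.8]
width: 0.75
gripper_force: 0.0
t: 2.83
tcp_pos: [0.531, 0.2825, 0.0599]
ee_rot: [[-0.112, 0.994, 0.0], [0.994, 0.112, 0.0], [0.0, 0.0, -1.0]]
contact_force: [-0.2, -0.5, -0.3]
width: -0.001
gripper_force: 0.0
```

```bash
python3 - <<'E'
from h import *
s=read_state();print(s["tcp_pos"],s["width"],s["gripper_force"])
for n in("scene","side"):
    im=capture(n)
    for r in mark_of(n,"gauge")[:4]: print(n,r["p"],cam2w(n,r["position"]))
    c=im[150:270,190:350] if n=="scene" else im[180:300,180:340]
    cv2.imwrite(f"pics/{n}2.png",c)
cv2.imwrite("pics/c2.png",np.vstack([cv2.resize(cv2.imread(f"pics/{n}2.png"),None,fx=2.5,fy=2.5,interpolation=cv2.INTER_CUBIC) for n in("scene","side")]))
E
```

```text
[0.53101154 0.28249239 0.05993531] -0.0010634610106291884 0.0
scene 0.67 [0.21204828 0.3921361  0.00560417]
scene 0.62 [0.53213845 0.28584161 0.0608131 ]
scene 0.43 [0.40426684 0.30291959 0.00362383]
scene 0.27 [ 6.49505451e-01 -7.04806808e-03  1.42085737e-04]
side 0.82 [0.21109678 0.39676769 0.00889008]
side 0.75 [0.40179043 0.30149046 0.00855339]
side 0.72 [0.52897264 0.29069032 0.0579043 ]
```

View pics/c2.png

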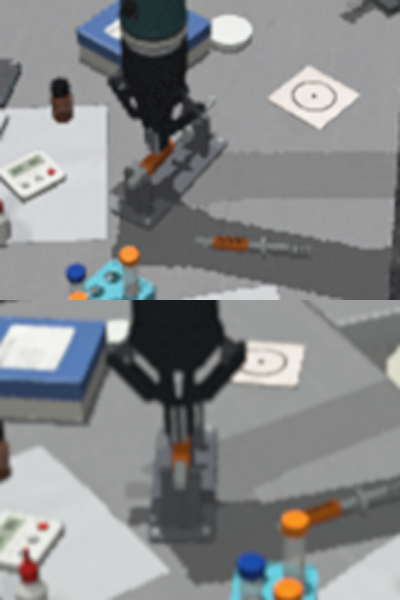

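The crops show the fingers on either side of the orange grip, and the gauge still in its place. The "shut" width reading contradicts this, so I'll test it by lifting a little.

```bash
python3 -m crank '1 0 0 -0.02 0;1 0 0 -0.03 0;1 0 0 -0.03 0;1 0 0 0 0;1 0 0 0 0' 20; python3 - <<'E'
from h import *
for n in("scene","side","wrist"):
    s=read_state();im=capture(n);print(s["width"],s["gripper_force"])
    for t in("gauge","gauge_tip"):
        for r in mark_of(n,t)[:4]: 
            X=cam2w(n,r["position"],s); print(n,t,r["p"],X.round(4))
    if n=="side":A=im[150:290,180:340]
    else: B=im
cv2.imwrite("pics/c3.png",np.hstack([cv2.resize(A,(480,420),interpolation=cv2.INTER_CUBIC),B[:,120:440]]))
E
```

```text
t: 3.45
tcp_pos: [0.5321, 0.2831, 0.1416]
ee_rot: [[-0.111, 0.994, 0.004], [0.994, 0.111, 0.002], [0.002, 0.004, -1.0]]
contact_force: [-0.2, -0.4, -1.0]
width: -0.003
gripper_force: 0.0
-0.003156238129351642 0.0
scene gauge 0.66 [0.2113 0.394  0.0019]
scene gauge 0.62 [0.5342 0.2861 0.0629]
scene gauge 0.53 [0.4026 0.3055 0.0064]
scene gauge_tip 0.72 [0.2961 0.4471 0.0152]
scene gauge_tip 0.7 [0.5465 0.1595 0.0672]
scene gauge_tip 0.48 [0.3146 0.2552 0.0199]
scene gauge_tip 0.17 [ 0.6649  0.3694 -0.0017]
-0.0012762064933905443 0.0
side gauge 0.87 [0.5259 0.289  0.0623]
side gauge 0.87 [0.2109 0.394  0.0117]
side gauge 0.69 [0.4001 0.303  0.011 ]
side gauge 0.17 [4.757e-01 1.950e-02 4.000e-04]
side gauge_tip 0.82 [0.2923 0.4391 0.0206]
side gauge_tip 0.63 [0.5398 0.1583 0.0617]
side gauge_tip 0.61 [0.3132 0.2611 0.0189]
0.003113852962490791 0.0
wrist gauge 0.71 [0.4013 0.3056 0.0105]
wrist gauge 0.65 [0.5291 0.2865 0.0633]
wrist gauge_tip 0.82 [0.5425 0.1584 0.0635]
wrist gauge_tip 0.75 [0.3165 0.2568 0.0155]
```

View pics/c3.png

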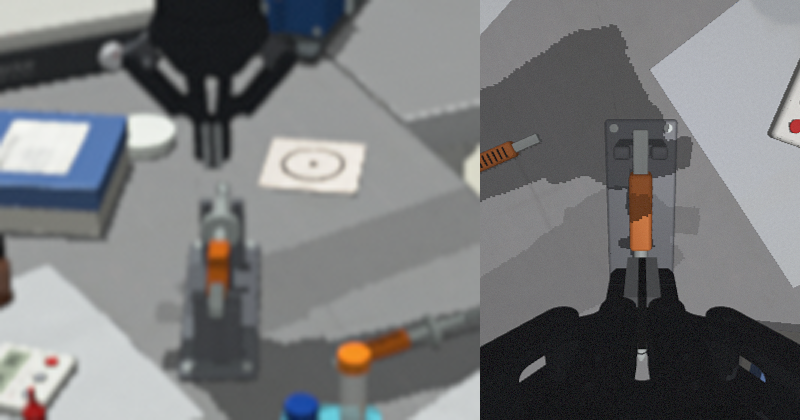

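```bash
python3 - <<'E'
from h import *
np.set_printoptions(precision=4,suppress=True)
s=read_state(); p=s["tcp_pos"]; print(p)
for dz in (-.02,0,.01,.019,.03): print(dz,proj("side",p-[0,0,dz]),proj("wrist",p-[0,0,dz],s),proj("scene",p-[0,0,dz]))
print(camera_params("wrist"))
E
```

```text
[0.5306 0.2822 0.1389]
-0.02 [249.727  200.5335] [282.8264 285.0768] [252.0247 187.229 ]
0 [250.0205 208.4782] [282.7282 264.909 ] [252.2049 192.3124]
0.01 [250.1651 212.3907] [282.687  256.4569] [252.2938 194.8177]
0.019 [250.2939 215.8784] [282.6536 249.5934] [252.373  197.0521]
0.03 [250.4499 220.0989] [282.6167 242.0215] [252.4689 199.7572]
{'vertical_fov': 63.851055649748275, 'cx': 281.7874620427351, 'cy': 211.667534603432, 'hand_eye': array([[-0.0001, -0.9561, -0.293 ,  0.0744],
       [ 1.    , -0.0003,  0.0005, -0.0006],
       [-0.0006, -0.293 ,  0.9561, -0.1526],
       [ 0.    ,  0.    ,  0.    ,  1.    ]])}
```

The close-up shows the jaws shut above an untouched gauge. The shut fingertips sit about 20 mm higher than nominal in the side view, at row 205 instead of 216, so the fingers passed over the 69 mm grip top. I'll reopen and grasp about 22 mm lower; even with nominal fingertips that clears the cradle plate.

```bash
python3 -m crank '0 0 0 0 0;0 0 0 0 0;0 0 0 0 0;0 0 0 0.02 0;0 0 0 0.03 0;0 0 0 0.03 0;0 0 0 0.022 0;0 0 0 0 0' 20;python3 -m crank '0.5 0 0 0 0;0.7 0 0 0 0;0.8 0 0 0 0;1 0 0 0 0;1 0 0 0 0;1 0 0 0 0;1 0 0 0 0;1 0 0 0 0' 20
```

```text
t: 4.57
tcp_pos: [0.5278, 0.2805, 0.0331]
ee_rot: [[-0.111, 0.994, -0.007], [0.994, 0.111, -0.004], [-0.003, -0.008, -1.0]]
contact_force: [-0.4, -0.1, -0.7]
width: 0.999
gripper_force: 0.0
t: 5.23
tcp_pos: [0.5312, 0.2826, 0.0387]
ee_rot: [[-0.112, 0.994, 0.001], [0.994, 0.112, 0.0], [0.0, 0.001, -1.0]]
contact_force: [-2.5, -0.5, 7.2]
width: 0.179
gripper_force: 24.6
```

```bash
python3 -m crank '1 0 0 -0.02 0;1 0 0 -0.03 0;1 0 0 -0.03 0;1 0 0 -0.03 0;1 -0.03 0 0 0;1 -0.037 -0.004 0 0;1 -0.037 -0.004 0 0;1 -0.037 -0.004 0 0' 20;python3 -m crank '1 -0.037 -0.004 0 0;1 -0.03 -0.002 0 0;1 -0.012 0 0 0;1 0 0 0 0;1 0 0 0 0;1 0 0 0 0' 20;python3 - <<'E'
from h import *
for n in("scene","side","wrist"):
    s=read_state();im=capture(n);print(s["tcp_pos"],s["width"],s["gripper_force"])
    cv2.imwrite(f"pics/{n}4.png",im)
    for t in("gauge","gauge_tip","gauge_collar","dip_tube","pump"):
        for r in mark_of(n,t)[:4]: 
            X=cam2w(n,r["position"],s)
            if X[2]>.05 or t=="pump": print(n,t,round(r["p"],2),X.round(4))
    for r in find_in(n,"pump")[:1]: print("find pump",cam2w(n,r["position"],s).round(4))
A=cv2.resize(cv2.imread("pics/side4.png")[110:250,210:340],(390,420),interpolation=cv2.INTER_CUBIC)
cv2.imwrite("pics/c4.png",np.hstack([A,im[:,80:480]]))
E
```

```text
t: 5.9
tcp_pos: [0.5345, 0.1395, 0.148]
ee_rot: [[-0.112, 0.994, 0.001], [0.994, 0.112, 0.0], [-0.0, 0.001, -1.0]]
contact_force: [0.5, -0.4, -0.8]
width: 0.185
gripper_force: 23.7
t: 6.4
tcp_pos: [0.5375, 0.0639, 0.1477]
ee_rot: [[-0.114, 0.994, 0.0], [0.994, 0.114, 0.001], [0.001, 0.0, -1.0]]
contact_force: [-0.8, 0.5, -1.0]
width: 0.18
gripper_force: 23.7
[0.53752914 0.06386208 0.14766123] 0.18047326673978117 23.690872192382812
scene gauge 0.45 [0.5434 0.0675 0.1699]
scene gauge_collar 0.6 [0.5448 0.0089 0.1662]
scene dip_tube 0.53 [ 0.5522 -0.1635  0.1159]
scene pump 0.85 [ 0.5542 -0.1683 -0.0031]
find pump [ 0.494  -0.2693  0.081 ]
[0.53747015 0.0625202  0.14751007] 0.17783641663923985 23.691321909427643
side gauge 0.6 [0.5359 0.0665 0.168 ]
side gauge_tip 0.66 [ 0.5476 -0.0629  0.1725]
side gauge_collar 0.59 [0.5433 0.0052 0.1728]
side dip_tube 0.5 [ 0.5495 -0.1633  0.1181]
side pump 0.84 [ 0.5495 -0.1671  0.0074]
find pump [ 0.4934 -0.238   0.0678]
[0.53756929 0.06167549 0.14758989] 0.1832722913589232 23.691488206386566
wrist gauge 0.8 [0.5362 0.0661 0.1708]
wrist gauge_tip 0.64 [0.5336 0.0656 0.1731]
wrist gauge_collar 0.75 [0.5403 0.0091 0.1703]
wrist pump 0.27 [ 0.6461 -0.0068 -0.0009]
find pump [ 0.6454 -0.0053  0.0087]
```

View pics/c4.png

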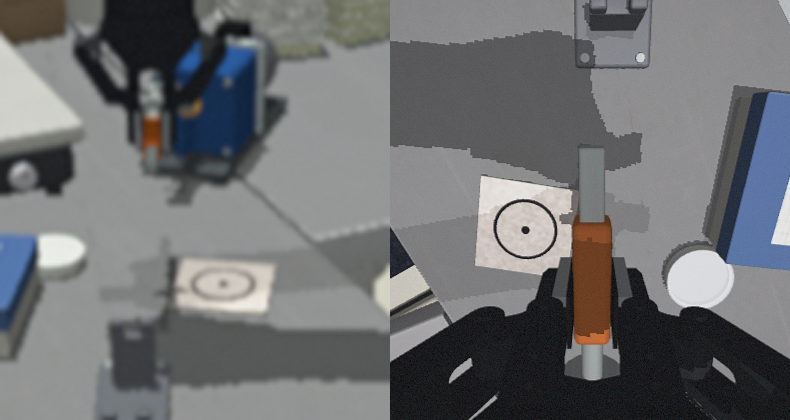

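The gauge is held (opening 15 mm, 24 N). The side crop shows it level, with the grip at about (152,130) and the shaft towards the pump. Its origin is about 22 mm above the TCP. The pump is clearly yawed, so I'll fit its yaw from the blue case in the two initial pictures.

```bash
cat > fit.py <<'E'
from h import *
from scipy.optimize import differential_evolution
M={}
for n,(r0,r1,c0,c1) in {"scene":(90,160,325,395),"side":(110,170,250,320)}.items():
    im=cv2.imread(f"pics/{n}0.png").astype(int); m=np.zeros(im.shape[:2],np.uint8)
    b=(im[...,0]>im[...,2]+35)&(im[...,0]>im[...,1]+20); m[r0:r1,c0:c1]=b[r0:r1,c0:c1]
    m=cv2.morphologyEx(m,cv2.MORPH_CLOSE,np.ones((5,5),np.uint8)); M[n]=m; print(n,m.sum())
def box(p):
    x0,y0,a,z0,z1=p; d=np.array([-np.sin(a),-np.cos(a)]); w=np.array([-d[1],d[0]])
    return [np.r_[np.array([x0,y0])+d*l+w*k,z] for l in(.072,.158) for k in(-.05,.05) for z in(z0,z1)]
def cost(p):
    c=0
    for n,m in M.items():
        h=cv2.convexHull(np.array([proj(n,X)*16 for X in box(p)]).round().astype(np.int32)); q=np.zeros_like(m); cv2.fillConvexPoly(q,h,1,shift=4)
        c+=1-(q&m).sum()/max((q|m).sum(),1)
    return c
r=differential_evolution(cost,[(.54,.565),(-.18,-.15),(-.3,1.2),(.005,.04),(.11,.13)],seed=1,maxiter=40,popsize=12)
print(r.x,r.fun,np.degrees(r.x[2]))
out=[]
for n,c in(("scene",(90,160,315,395)),("side",(105,175,240,320))):
    im=cv2.imread(f"pics/{n}0.png"); im=cv2.resize(im[c[0]:c[1],c[2]:c[3]],None,fx=5,fy=5,interpolation=cv2.INTER_CUBIC)
    P=[((proj(n,X)-[c[2],c[0]])*5+2).astype(int) for X in box(r.x)]
    for i in range(8):
        for j in range(i):
            if bin(i^j).count("1")==1: cv2.line(im,tuple(map(int,P[i])),tuple(map(int,P[j])),(0,255,255),1)
    x0,y0,a=r.x[:3]; d=np.array([-np.sin(a),-np.cos(a)])
    for t in(0,.07):
        q=np.r_[np.array([x0,y0])+d*t*.866,.115-.5*t]; cv2.circle(im,tuple(map(int,(proj(n,q)-[c[2],c[0]])*5+2)),4,(0,0,255),1)
    out.append(im)
cv2.imwrite("pics/fit.png",np.hstack(out))
E
time python3 fit.py
```

```text
scene 890
side 882Traceback (most recent call last):
  File "fit.py", line 17, in <module>
    r=differential_evolution(cost,[(.54,.565),(-.18,-.15),(-.3,1.2),(.005,.04),(.11,.13)],seed=1,maxiter=40,popsize=12)
    return fun(*args, **kwargs)
    ret = solver.solve()
    next(self)
    ~~~~^^^^^^
    energy = self.func(parameters)
    return self.f(x, *self.args)
           ~~~~~~^^^^^^^^^^^^^^^
  File "fit.py", line 14, in cost
    h=cv2.convexHull(np.array([proj(n,X)*16 for X in box(p)]).round().astype(np.int32)); q=np.zeros_like(m); cv2.fillConvexPoly(q,h,1,shift=4)
                               ~~~~^^^^^
  File "h.py", line 10, in proj
    c=camera_params(name)
ValueError: time passes only in moves, steps and waits

real	0m5.524s
user	0m3.769s
sys	0m0.355s
```

Too many camera_params calls, so I'll cache them.

```bash
sed -i 's/^import numpy as np, cv2/import numpy as np, cv2, functools\ncamera_params=functools.lru_cache(camera_params)/' h.py; time python3 fit.py
```

```text
scene 890
side 882
[ 0.54119636 -0.16216276  0.12130579  0.02653767  0.11378603] 0.5597091415420913 6.950309518885602
real	0m2.438s
user	0m2.972s
sys	0m0.143s
```

View pics/fit.png

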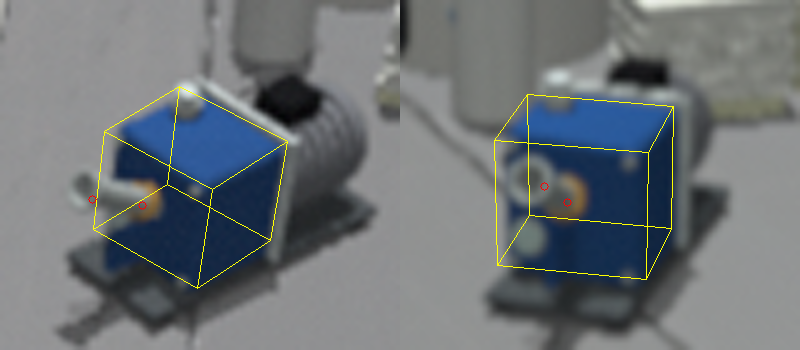

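The fit was poor because the origin hit its bounds. I'll measure landmarks directly instead. The mouth ring is at scene (332,127.6) and side (266,140.6), and the tube's orange root at scene (345,129.6) and side (275,143.6). The base plate's long edge runs scene (345,155)→(390,132) and side (286,170)→(305,143.4).

```bash
python3 - <<'E'
from h import *
np.set_printoptions(precision=4,suppress=True)
from scipy.optimize import least_squares
def tri(a,b): return least_squares(lambda X:np.r_[proj("scene",X)-a,proj("side",X)-b],[.55,-.2,.1]).x
yaw=lambda d:np.degrees(np.arctan2(-d[0],-d[1]))
m=tri((331.5,127.6),(266,140.6));r=tri((345,129.6),(275,143.6));print(m,r,yaw(r-m))
for n,a,b in(("scene",(345,155),(390,132)),("side",(286,170),(305,143.4)),("side",(257.6,165),(286,170)),("scene",(328.6,141.6),(345,155))):
    A,B=ray(n,a,.008),ray(n,b,.008);print(n,A,B,np.linalg.norm(B-A),yaw(B-A))
E
```

```text
[ 0.5491 -0.1639  0.1183] [ 0.5284 -0.2257  0.0846] 18.508067121989182
scene [ 0.4957 -0.1894  0.008 ] [ 0.4388 -0.4209  0.008 ] 0.23845531672451742 13.817778586149128
side [ 0.4896 -0.1943  0.008 ] [ 0.4394 -0.4234  0.008 ] 0.23455001436200557 12.354821282419083
side [ 0.5855 -0.223   0.008 ] [ 0.4896 -0.1943  0.008 ] 0.10004705661530436 106.66292794468224
scene [ 0.5878 -0.2187  0.008 ] [ 0.4957 -0.1894  0.008 ] 0.09659665769250754 107.67743913021978
```

```bash
python3 -m crank '1 0 0 0.018 6.8;1 0 0 0.018 6.8;1 0 0 0.02 6.8;1 -0.0205 0.0225 0 0;1 -0.0205 0.0225 0 0;1 -0.0205 0.0225 0 0;1 0 0 0 0;1 0 0 0 0' 20;python3 - <<'E'
from h import *
np.set_printoptions(precision=4,suppress=True)
out=[]
for n in("scene","side"):
    s=read_state();im=capture(n)
    print(s["tcp_pos"])
    for t in("gauge","gauge_tip","gauge_collar","dip_tube"):
        for r in mark_of(n,t)[:4]: 
            X=cam2w(n,r["position"],s)
            if X[2]>.05 and X[1]<.1: print(n,t,round(r["p"],2),X,proj(n,X))
    c=(90,180,270,370) if n=="scene" else (110,200,220,320)
    out.append(cv2.resize(im[c[0]:c[1],c[2]:c[3]],None,fx=4,fy=4,interpolation=cv2.INTER_CUBIC))
cv2.imwrite("pics/c5.png",np.hstack(out))
E
```

```text
t: 8.12
tcp_pos: [0.5887, -0.0165, 0.0914]
ee_rot: [[0.246, 0.969, 0.0], [0.969, -0.246, -0.001], [-0.001, 0.0, -1.0]]
contact_force: [-0.6, -0.1, -0.5]
width: 0.181
gripper_force: 23.7
[ 0.5887 -0.0165  0.0914]
scene gauge 0.55 [ 0.5919 -0.0101  0.1164] [295.2845 143.8528]
scene gauge_collar 0.6 [ 0.5751 -0.0702  0.1108] [309.6998 138.8797]
scene dip_tube 0.51 [ 0.5509 -0.1691  0.1143] [331.8075 127.6908]
[ 0.5876 -0.0128  0.0916]
side gauge 0.48 [ 0.5843 -0.0056  0.114 ] [246.5283 163.1494]
side gauge_tip 0.45 [ 0.5541 -0.1316  0.1132] [263.0607 146.2056]
side gauge_collar 0.41 [ 0.5748 -0.0674  0.1168] [253.1225 153.3843]
side dip_tube 0.47 [ 0.5512 -0.1664  0.1147] [265.4092 141.3751]
```

View pics/c5.png

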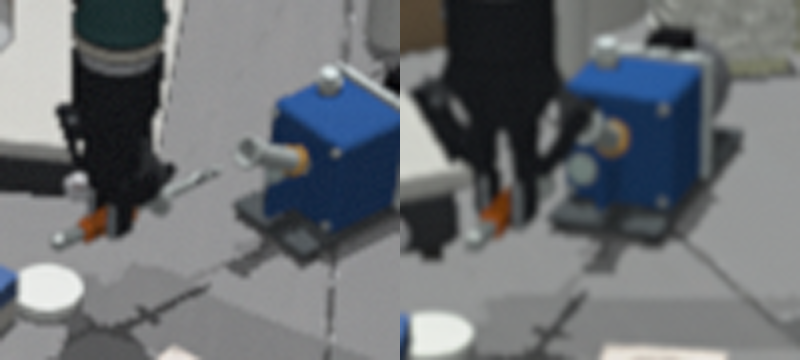

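The scene crop shows the level rod pointing at the tube. In full-image pixels the tail is at about (285,150), the tip at (324.3,133.3) and the mouth at (332,128). I'll compare these with predictions.

```bash
python3 - <<'E'
from h import *
np.set_printoptions(precision=2,suppress=True)
s=read_state();p=s["tcp_pos"];R=s["ee_rot"];print(p*1000,R[:,0])
for k,nm in((.0+.057,"tail"),(-.128,"tip"),(-.051,"collar")):
    X=p+R[:,0]*(k+.002)+[0,0,.0224]; print(nm,X*1000,proj("scene",X),proj("side",X))
    for ax in np.eye(3): print("   +5mm",proj("scene",X+.005*ax)-proj("scene",X))
for m in[(.5505,-.165,.115),(.551,-.167,.1145)]: print(proj("scene",m),proj("side",m))
s=read_state();im=capture("wrist")
for t in("gauge","gauge_tip","gauge_collar","dip_tube"):
    for r in mark_of("wrist",t)[:2]: print(t,round(r["p"],2),cam2w("wrist",r["position"],s)*1000)
E
```

```text
[588.1  -13.77  91.73] [0.24 0.97 0.  ]
tail [602.33  43.49 114.14] [282.99 150.78] [237.01 170.48]
   +5mm [-1.19 -0.59]
   +5mm [-0.93  0.72]
   +5mm [ 0.03 -1.21]
tip [ 557.7  -136.05  114.11] [324.87 131.27] [262.06 145.3 ]
   +5mm [-1.18 -0.53]
   +5mm [-0.82  0.65]
   +5mm [ 0.11 -1.19]
collar [576.28 -61.32 114.12] [307.95 139.15] [252.32 155.09]
   +5mm [-1.19 -0.56]
   +5mm [-0.86  0.68]
   +5mm [ 0.08 -1.19]
[331.26 128.09] [265.6  141.46]
[331.45 127.9 ] [265.51 141.37]
gauge 0.97 [588.25 -11.67 115.06]
gauge_collar 0.66 [573.27 -67.75 114.73]
```

```bash
python3 -m crank '1 0 0 -0.004 0;1 -0.015 0 0 0;1 -0.012 0 0 0;1 -0.006 0 0 0;1 -0.004 0 0 0;1 -0.003 0 0 0;1 0 0 0 0;1 0 0 0 0' 20;python3 - <<'E'
from h import *
np.set_printoptions(precision=4,suppress=True)
out=[]
for n in("scene","side"):
    s=read_state();im=capture(n)
    print(s["tcp_pos"],s["contact_force"])
    c=(100,170,280,380) if n=="scene" else (120,190,220,320)
    out.append(cv2.resize(im[c[0]:c[1],c[2]:c[3]],None,fx=7 if n=="scene" else 1,fy=7 if n=="scene" else 7,interpolation=cv2.INTER_CUBIC))
cv2.imwrite("pics/c6.png",np.hstack(out))
E
```

```text
t: 9.53
tcp_pos: [0.5786, -0.0528, 0.0956]
ee_rot: [[0.242, 0.97, 0.0], [0.97, -0.242, 0.0], [0.0, 0.0, -1.0]]
contact_force: [0.0, 0.1, -0.0]
width: 0.181
gripper_force: 23.7
[ 0.5786 -0.0528  0.0956] [ 0.0155  0.0749 -0.0193]
[ 0.5786 -0.0525  0.0956] [ 0.3142  0.1691 -0.8426]
```

View pics/c6.png

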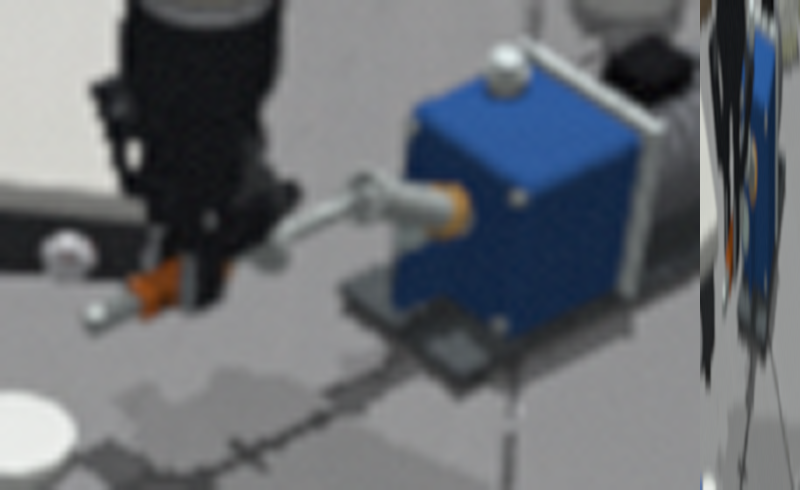

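The tip reaches the mouth ring at crop (358,206), with the ring centre at about (370,198) and no force. I'll push a few millimetres to find contact.

```bash
python3 -m crank '1 -0.002 0 0 0;1 -0.002 0 0 0;1 0 0 0 0;1 0 0 0 0' 20;python3 -m crank '1 -0.002 0 0 0;1 -0.002 0 0 0;1 0 0 0 0;1 0 0 0 0' 20
```

```text
t: 9.97
tcp_pos: [0.5778, -0.0568, 0.0956]
ee_rot: [[0.242, 0.97, 0.001], [0.97, -0.242, 0.0], [0.0, 0.001, -1.0]]
contact_force: [0.9, 0.1, -1.3]
width: 0.181
gripper_force: 23.6
t: 10.3
tcp_pos: [0.5776, -0.0586, 0.0958]
ee_rot: [[0.24, 0.971, 0.002], [0.971, -0.24, 0.002], [0.003, 0.001, -1.0]]
contact_force: [3.3, 5.5, -2.6]
width: 0.181
gripper_force: 23.5
```

Contact is in the funnel: the force pushes back and down, meaning the tip is against the upper wall, as computed. Now I'll swing the grip up on an arc about the tip so that the rod pivots between the pads to 30°.

```bash
python3 -m crank '1 0 0 -0.0048 0;1 -0.0002 0 -0.0047 0;1 -0.0006 0 -0.0047 0;1 -0.0006 0 -0.0047 0;1 -0.001 0 -0.0046 0;1 -0.0011 0 -0.0046 0' 20; python3 -m crank '1 -0.0015 0 -0.0045 0;1 -0.0016 0 -0.0045 0;1 -0.002 0 -0.0043 0;1 -0.0021 0 -0.0043 0;1 -0.0025 0 -0.0041 0;1 -0.0025 0 -0.0041 0;1 0 0 0 0' 20;python3 - <<'E'
from h import *
np.set_printoptions(precision=4,suppress=True)
out=[]
for n in("scene","side"):
    s=read_state();im=capture(n)
    print(s["tcp_pos"],s["contact_force"])
    for t in("gauge","gauge_tip","gauge_collar"):
        for r in mark_of(n,t)[:4]: 
            X=cam2w(n,r["position"],s)
            if X[2]>.05 and X[1]<.1: print(n,t,round(r["p"],2),X)
    c=(90,170,280,360) if n=="scene" else (100,180,220,300)
    out.append(cv2.resize(im[c[0]:c[1],c[2]:c[3]],None,fx=5,fy=5,interpolation=cv2.INTER_CUBIC))
cv2.imwrite("pics/c7.png",np.hstack(out))
E
```

```text
t: 10.8
tcp_pos: [0.576, -0.0644, 0.1244]
ee_rot: [[0.242, 0.97, 0.001], [0.97, -0.242, -0.0], [0.0, 0.001, -1.0]]
contact_force: [3.6, 2.3, -2.2]
width: 0.182
gripper_force: 23.6
t: 11.38
tcp_pos: [0.5731, -0.077, 0.1505]
ee_rot: [[0.243, 0.97, 0.001], [0.97, -0.243, -0.0], [-0.0, 0.001, -1.0]]
contact_force: [2.6, 2.5, -1.0]
width: 0.184
gripper_force: 23.6
[ 0.5731 -0.077   0.1505] [ 2.5758  2.4825 -0.9677]
scene gauge 0.59 [ 0.5764 -0.0675  0.173 ]
scene gauge_tip 0.57 [ 0.5502 -0.1797  0.1181]
scene gauge_collar 0.44 [ 0.5643 -0.1169  0.1424]
[ 0.5725 -0.0767  0.1494] [ 2.7545  1.0508 -0.607 ]
side gauge 0.47 [ 0.5725 -0.0665  0.1715]
side gauge_tip 0.51 [ 0.5415 -0.1786  0.1152]
side gauge_collar 0.64 [ 0.5636 -0.1214  0.1476]
```

View pics/c7.png

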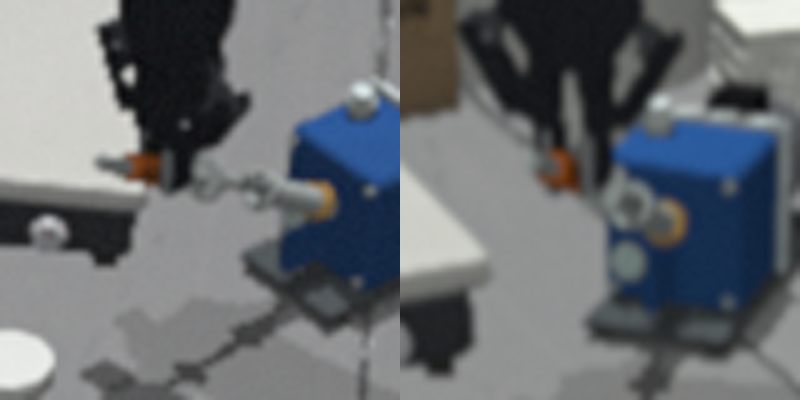

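The pivot worked: both crops show the rod in line with the tube, its tip in the funnel. Now I'll insert along the bore.

```bash
python3 -m crank '1 -0.0043 0.001 0.0027 0;1 -0.0043 0 0.0027 0;1 -0.0043 0 0.0027 0;1 -0.0043 0 0.0027 0;1 0 0 0 0' 20; python3 - <<'E'
from h import *
s=read_state();print(s["contact_force"].round(1),s["torque"].round(2))
E
```

```text
t: 12.2
tcp_pos: [0.5692, -0.0943, 0.1379]
ee_rot: [[0.243, 0.97, -0.0], [0.97, -0.243, -0.001], [-0.001, -0.0, -1.0]]
contact_force: [3.1, 0.4, -3.2]
width: 0.179
gripper_force: 24.3
[ 3.1  0.4 -3.2] [ 0.15 -0.96  0.31]
```

```bash
python3 -m crank '1 -0.0042 0.001 0.0029 0;1 -0.0042 0 0.0028 0;1 -0.0042 0 0.0026 0;1 -0.0042 0 0.0025 0;1 0 0 0 0' 20;python3 -m crank '1 -0.0026 0 0.0015 0;1 -0.0026 0 0.0015 0;1 -0.0017 0 0.001 0;1 0 0 0 0' 20
```

```text
t: 12.62
tcp_pos: [0.5657, -0.1114, 0.1272]
ee_rot: [[0.244, 0.97, -0.001], [0.97, -0.244, -0.001], [-0.001, -0.001, -1.0]]
contact_force: [1.4, -1.2, -2.2]
width: 0.183
gripper_force: 23.4
t: 12.95
tcp_pos: [0.5644, -0.1169, 0.1237]
ee_rot: [[0.243, 0.97, -0.001], [0.97, -0.243, -0.0], [-0.001, -0.0, -1.0]]
contact_force: [0.1, 0.3, -1.4]
width: 0.183
gripper_force: 23.3
```

```bash
python3 -m crank '1 -0.0013 0 0.0008 0;1 -0.0013 0 0.0007 0;1 0 0 0 0' 20;python3 -m crank '1 -0.0013 0 0.0008 0;1 -0.0013 0 0.0007 0;1 0 0 0 0' 20
```

```text
t: 13.2
tcp_pos: [0.5639, -0.119, 0.1223]
ee_rot: [[0.242, 0.97, -0.0], [0.97, -0.242, -0.0], [-0.0, -0.0, -1.0]]
contact_force: [-0.3, -0.1, -1.4]
width: 0.182
gripper_force: 23.3
t: 13.45
tcp_pos: [0.5633, -0.1216, 0.1207]
ee_rot: [[0.242, 0.97, -0.0], [0.97, -0.242, -0.0], [-0.0, -0.0, -1.0]]
contact_force: [0.5, -0.7, -1.0]
width: 0.181
gripper_force: 23.3
```

```bash
python3 -m crank '1 -0.0013 0 0.0008 0;1 -0.0013 0 0.0007 0;1 0 0 0 0' 20;python3 -m crank '1 -0.0013 0 0.0008 0;1 -0.0013 0 0.0007 0;1 0 0 0 0' 20
```

```text
t: 13.7
tcp_pos: [0.5627, -0.1242, 0.1192]
ee_rot: [[0.242, 0.97, -0.0], [0.97, -0.242, -0.0], [-0.0, -0.0, -1.0]]
contact_force: [0.2, -0.4, -1.0]
width: 0.177
gripper_force: 23.3
t: 13.95
tcp_pos: [0.5626, -0.1254, 0.1183]
ee_rot: [[0.242, 0.97, 0.0], [0.97, -0.242, 0.001], [0.001, 0.0, -1.0]]
contact_force: [0.1, 3.4, 2.7]
width: 0.186
gripper_force: 23.7
```

The collar has come against the mouth, with the reaction along the axis. I'll press slightly, hold, then draw out.

```bash
python3 -m crank '1 -0.0013 0 0.0008 0;1 0 0 0 0;1 0 0 0 0;1 0 0 0 0;1 0 0 0 0' 20;python3 - <<'E'
from h import *
for n in("scene","side"):
    s=read_state();im=capture(n)
    for t in("gauge","gauge_tip","gauge_collar","dip_tube"):
        for r in mark_of(n,t)[:4]: 
            X=cam2w(n,r["position"],s)
            if X[2]>.05 and X[1]<.1: print(n,t,round(r["p"],2),X.round(4))
E
```

```text
t: 14.37
tcp_pos: [0.5627, -0.1254, 0.1182]
ee_rot: [[0.241, 0.971, 0.001], [0.971, -0.241, 0.002], [0.002, 0.001, -1.0]]
contact_force: [-1.5, 6.6, 7.5]
width: 0.179
gripper_force: 24.3
scene gauge 0.45 [ 0.5687 -0.1176  0.1436]
scene gauge_collar 0.49 [ 0.5558 -0.1676  0.1104]
scene dip_tube 0.49 [ 0.5546 -0.1639  0.1173]
side gauge 0.47 [ 0.5638 -0.1172  0.1417]
side gauge_collar 0.58 [ 0.5512 -0.1713  0.1151]
side dip_tube 0.63 [ 0.5503 -0.1659  0.1183]
```

Seated with 10 N axial force, collar at the mouth in both views. Drawing out 100 mm along the axis.

```bash
python3 -m crank '1 0.0065 0 -0.0037 0;1 0.0087 0 -0.005 0;1 0.0087 0 -0.005 0;1 0.0087 0 -0.005 0;1 0.0087 0 -0.005 0;1 0.0087 0 -0.005 0;1 0.0087 0 -0.005 0;1 0.0087 0 -0.005 0' 20;python3 -m crank '1 0.0087 0 -0.005 0;1 0.0087 0 -0.005 0;1 0.0045 0 -0.0026 0;1 0 0 0 0;1 0 0 0 0' 20;python3 - <<'E'
from h import *
out=[]
for n in("scene","side"):
    s=read_state();im=capture(n);print(s["tcp_pos"],s["contact_force"])
    for t in("gauge","gauge_tip","gauge_collar","card"):
        for r in mark_of(n,t)[:4]: 
            X=cam2w(n,r["position"],s)
            if t=="card" or X[2]>.05 and X[1]<.1: print(n,t,round(r["p"],2),X.round(4))
    c=(90,170,280,360) if n=="scene" else (100,180,220,300)
    out.append(cv2.resize(im[c[0]:c[1],c[2]:c[3]],None,fx=5,fy=5,interpolation=cv2.INTER_CUBIC))
cv2.imwrite("pics/c8.png",np.hstack(out))
E
```

```text
t: 15.53
tcp_pos: [0.5784, -0.0611, 0.1563]
ee_rot: [[0.242, 0.97, -0.0], [0.97, -0.242, 0.0], [0.0, -0.0, -1.0]]
contact_force: [0.6, -0.7, 0.1]
width: 0.185
gripper_force: 23.2
t: 15.95
tcp_pos: [0.5836, -0.0409, 0.1684]
ee_rot: [[0.242, 0.97, 0.0], [0.97, -0.242, -0.0], [-0.0, 0.0, -1.0]]
contact_force: [0.7, -0.4, -0.7]
width: 0.182
gripper_force: 23.2
[ 0.58356062 -0.0408864   0.16843539] [ 0.69109146 -0.43298572 -0.66793432]
scene gauge 0.73 [ 0.5881 -0.0323  0.192 ]
scene gauge_tip 0.63 [ 0.5595 -0.1408  0.1349]
scene gauge_collar 0.56 [ 0.5755 -0.0834  0.1609]
scene card 0.97 [ 0.4811  0.0205 -0.0011]
[ 0.58328286 -0.0416081   0.16806945] [-0.71660025 -0.33811027 -0.42150322]
side gauge 0.62 [ 0.5835 -0.0301  0.1903]
side gauge 0.17 [ 0.5723 -0.0865  0.1675]
side gauge_tip 0.73 [ 0.5544 -0.1426  0.1317]
side gauge_collar 0.7 [ 0.5704 -0.0889  0.1664]
side card 0.74 [ 0.4749  0.0183 -0.0013]
side card 0.7 [ 0.5759 -0.0883  0.1673]
```

View pics/c8.png

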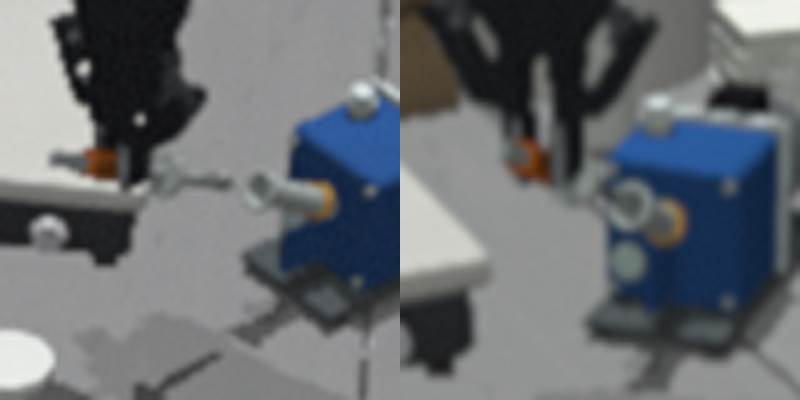

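The rod is out, in line and clear (tip about 30 mm before the mouth, still tilted 30°). To level it again, I'll press it back down into the cradle slots, which set it level. First, above the cradle.

```bash
python3 -m crank '1 0.02 0 0 0;1 0 0 0 -6.8;1 0 0 0 -6.8;1 0 0 0 -6.8;1 0.03 -0.002 0 0;1 0.0386 -0.003 0 0;1 0.0386 -0.003 0 0;1 0.0386 -0.003 0 0' 20; python3 -m crank '1 0.0386 -0.003 0 0;1 0.0386 -0.003 0 0;1 0.0386 -0.003 0 0;1 0.03 -0.0026 0 0;1 0.0174 0 0 0;1 0 0 0 0;1 0 0 0 0' 20;python3 - <<'E'
from h import *
np.set_printoptions(precision=4,suppress=True)
for n in("wrist","scene","side"):
    s=read_state();im=capture(n)
    for t in("gauge","gauge_tip","gauge_collar"):
        for r in mark_of(n,t)[:4]: 
            X=cam2w(n,r["position"],s)
            if X[2]>.05: print(n,t,round(r["p"],2),X)
s=read_state();p=s["tcp_pos"];R=s["ee_rot"];print(p,R[:,0]);print("tool shift to grasp xy",R.T@(np.array([.531,.2826,.038])-p),np.degrees(np.arctan2(-R[0,0],R[1,0])))
E
```

```text
t: 17.12
tcp_pos: [0.5609, 0.1232, 0.1685]
ee_rot: [[-0.11, 0.994, 0.0], [0.994, 0.11, 0.0], [0.0, 0.0, -1.0]]
contact_force: [-0.3, 0.3, -0.6]
width: 0.179
gripper_force: 23.2
t: 17.7
tcp_pos: [0.531, 0.2841, 0.1682]
ee_rot: [[-0.114, 0.993, -0.0], [0.993, 0.114, -0.0], [-0.0, -0.0, -1.0]]
contact_force: [0.2, -0.0, -1.4]
width: 0.185
gripper_force: 23.2
wrist gauge 0.86 [0.5282 0.2946 0.193 ]
wrist gauge_tip 0.6 [0.5447 0.1828 0.1344]
wrist gauge_collar 0.58 [0.5334 0.2427 0.1685]
scene gauge 0.5 [0.539  0.2899 0.1931]
scene gauge_tip 0.64 [0.5444 0.1781 0.1386]
scene gauge_collar 0.48 [0.541  0.2373 0.1618]
side gauge 0.59 [0.5336 0.2934 0.1891]
side gauge_collar 0.54 [0.5368 0.2384 0.1676]
side gauge_collar 0.4 [0.5308 0.2918 0.1919]
[0.5316 0.2828 0.1684] [-0.1111  0.9938 -0.    ]
tool shift to grasp xy [-0.0001 -0.0006  0.1304] 6.378110862952739
```

```bash
python3 -m crank '1 -0.008 -0.0005 0.02 0;1 0 0 0.025 0;1 0 0 0.02 0;1 0 0 0.006 0;1 0 0 0.006 0;1 0 0 0.006 0;1 0 0 0.006 0;1 0 0 0 0' 20; python3 -m crank '1 0 0 0.006 0;1 0 0 0.006 0;1 0 0 0.006 0;1 0 0 0.006 0;1 0 0 0 0' 20
```

```text
t: 18.97
tcp_pos: [0.5322, 0.2749, 0.0793]
ee_rot: [[-0.112, 0.994, 0.001], [0.994, 0.112, -0.0], [-0.0, 0.001, -1.0]]
contact_force: [-0.8, -1.2, -0.2]
width: 0.183
gripper_force: 23.2
t: 19.38
tcp_pos: [0.5319, 0.2748, 0.0543]
ee_rot: [[-0.112, 0.994, -0.0], [0.994, 0.112, -0.001], [-0.001, -0.0, -1.0]]
contact_force: [-0.3, 0.6, 1.2]
width: 0.182
gripper_force: 23.4
```

```bash
python3 -m crank '1 0 0 0.005 0;1 0 0 0.005 0;1 0 0 0.004 0;1 0 0 0 0;1 0 0 0 0' 20; python3 - <<'E'
from h import *
np.set_printoptions(precision=4,suppress=True)
for n in("wrist","scene","side"):
    s=read_state();im=capture(n)
    for t in("gauge","gauge_tip","gauge_collar"):
        for r in mark_of(n,t)[:4]: 
            X=cam2w(n,r["position"],s)
            if X[2]>.03: print(n,t,round(r["p"],2),X)
    if n!="scene": cv2.imwrite(f"pics/{n}9.png",im)
A=cv2.resize(cv2.imread("pics/side9.png")[180:280,210:310],(420,420),interpolation=cv2.INTER_CUBIC)
cv2.imwrite("pics/c9.png",np.hstack([A,cv2.imread("pics/wrist9.png")[:,90:470]]))
E
```

```text
t: 19.8
tcp_pos: [0.5318, 0.2746, 0.0408]
ee_rot: [[-0.111, 0.994, -0.001], [0.994, 0.111, -0.001], [-0.001, -0.001, -1.0]]
contact_force: [-0.3, 0.9, 0.1]
width: 0.179
gripper_force: 23.4
wrist gauge 0.93 [0.5314 0.2813 0.0624]
wrist gauge_collar 0.63 [0.5339 0.2233 0.0613]
scene gauge 0.44 [0.5347 0.2817 0.0638]
scene gauge_tip 0.67 [0.5458 0.1541 0.0656]
scene gauge_collar 0.5 [0.5398 0.2285 0.0578]
side gauge 0.69 [0.531  0.2846 0.0627]
side gauge_tip 0.8 [0.5421 0.1571 0.0592]
side gauge_collar 0.73 [0.5384 0.2193 0.0626]
```

The networks agree that the gauge is level again: origin z 0.063, tip z 0.062. Lifting and carrying the tip over the card.

```bash
python3 -m crank '1 0 0 -0.01 0;1 0 0 -0.026 0;1 0 0 -0.026 0;1 0 0 -0.026 0;1 -0.0254 -0.0162 0 0;1 -0.0254 -0.0162 0 0;1 -0.0254 -0.0162 0 0;1 -0.0254 -0.0162 0 0' 20; python3 -m crank '1 -0.0154 -0.0102 0 0;1 -0.01 -0.006 0 0;1 0 0 0 0;1 0 0 0 0;1 0 0 0 0;1 0 0 0 0' 20;python3 - <<'E'
from h import *
np.set_printoptions(precision=4,suppress=True)
for n in("wrist","scene","side"):
    s=read_state();im=capture(n)
    for t in("gauge","gauge_tip","gauge_collar","card"):
        for r in mark_of(n,t)[:3]: 
            X=cam2w(n,r["position"],s)
            if X[2]>.08 or t=="card": print(n,t,round(r["p"],2),X)
print(s["tcp_pos"],np.abs(s["dq"]).max(),s["width"],s["gripper_force"])
E
```

```text
t: 21.07
tcp_pos: [0.4783, 0.1659, 0.1303]
ee_rot: [[-0.112, 0.994, 0.001], [0.994, 0.112, 0.0], [0.0, 0.001, -1.0]]
contact_force: [-0.2, -1.2, -1.0]
width: 0.179
gripper_force: 23.4
t: 21.57
tcp_pos: [0.4662, 0.1413, 0.1295]
ee_rot: [[-0.113, 0.994, 0.001], [0.994, 0.113, 0.001], [0.001, 0.001, -1.0]]
contact_force: [0.3, 0.4, -0.7]
width: 0.177
gripper_force: 23.3
wrist gauge 0.79 [0.4655 0.1489 0.1534]
wrist gauge_collar 0.91 [0.4703 0.0941 0.1504]
scene gauge 0.47 [0.4638 0.1502 0.1509]
scene gauge_collar 0.66 [0.4743 0.0945 0.1462]
scene card 0.69 [ 0.4809  0.023  -0.0023]
side gauge 0.66 [0.4639 0.1513 0.1461]
side gauge_collar 0.48 [0.472  0.0866 0.1538]
side card 0.75 [0.4762 0.0202 0.0004]
side card 0.72 [ 0.6646  0.3699 -0.0015]
[0.4656 0.1398 0.1293] 0.0025124529518386705 0.1839580099454126 23.348734974861145
```

```bash
python3 -c "
from bench import *
print(job_done())"
```

```text
the job is handed in; nothing more can be done
None
```

The job is handed in, with no verdict shown: the rod went into the tube until the collar stopped, came straight out in line, and is now held level and at rest, its tip about 15 cm above the card's dot. I closed the jaws on nothing once above the gauge before getting it, and viewed 11 pictures, one over the limit of 10.

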